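# Whetstones back to their holders

## Robot

A 6-joint arm with a two-finger parallel gripper is mounted at the origin on the work surface. World frame = base frame: x ahead of the robot, y to its left, z up, the work surface at z = 0. Lengths are in mm, angles in degrees, forces in N, time in s.
With the tool pointing down it reaches from about 300 to 775 mm from the base axis. Payload 14.6 kg.
Tool frame: the origin (TCP) lies midway between the tips of the shut fingers; the grasp point (between the pads) lies 19 mm behind it; z points along the fingers, y is the line along which they close (so a half turn about z gives the same grasp; the last joint's range is limited). The gripper opens to 94 mm and grips with 3 to 60 N. Pads are 16 mm wide; open, the fingers measure 119 mm over their backs; the gripper's body (75 mm by 177 mm) begins 78 mm behind the grasp point.
Start: joints at [73.247, 17.183, 87.147, -0, 75.671, -3.816], TCP at [123.135, 536.029, 205.446] pointing down, gripper open.
Joint ranges: [-173.82, 173.82], [-45.26, 126.66], [13.44, 144.39], [-59.66, 239.66], [0, 175.72], [-146.38, 146.38]. Speed limits (degrees/s): [127.2, 127.2, 147.25, 180, 180, 180].

## Interface

Orientations are given as a 3x3 rotation matrix whose columns are the frame's x, y, z axes.
In Python, from bench import r gives the robot as it stands. The module is installed in compiled form; this text tells all that it offers.
- The arm moves only by the tool carry_out, never from a script. Its argument "plan" is a list of rows, each a list of 3 entries, a list of its own where there are three numbers: the shift along the tool's x, y, z in mm, then the turn, a rotation vector about the tool's x, y, z in rad, then the closure, from 0 (fully open) to 1 (shut). A call has 1 to 12 rows; each row shifts and turns the commanded pose from where the row before left it, along the tool's axes as they then stand; what a row does not reach is not made up. A row lasts 1/8 s, in which the tool goes at most 62.5 mm and 10.7 degrees, less where a joint would pass 70% of its speed; a pose out of reach is approached as far as the arm can. A call with a gripper value outside its range is refused whole. The fingers move at their own pace and stop on an object; "squeeze" is the grip in N (left out, the last holds). Time passes only in rows, so rows that do not move let the fingers close. It gives the time, the measured TCP pose, the force, the opening and the grip force at its end, in the units of the state.
- r.state(): the state, without advancing time (a new reading comes with each control period).
- r.get_image(name): name is "side" or "top" or "wrist"; returns a dict with "color" (480x640x3 uint8, red, green, blue), "range_z" (480x640 float32, mm along the optical axis (not along the pixel's ray), 0 where there is no reading), "fx", "fy", "cx", "cy" (pixels), "R" (3x3) and "t" (3): a world point X has camera coordinates R X + t. Camera axes: x right, y down, z forward; pixel columns grow to the right and rows downward; lengths in mm; the calibration is good to about 2 mm. A picture is of the moment at which its call begins.
- r.finish_job(): hands the job in; it is judged then, once.
The state is a dict: "time_s": time; "joint_pos": joint angles; "joint_vel": joint speeds; "joint_efforts": joint torques, N m; "eef_pos": TCP position; "orientation": TCP orientation; "ft_force": force on the tool from outside, world axes, zero at the start; "moment": the same for the moment, N m; "gripper_width": opening from 0.0 (shut) to 1.0 (fully open); "finger_force": force on a finger pad.
Only numpy, scipy, OpenCV 4.12 (cv2) and the standard library are available. Lean on these libraries where they do the work, as an engineer would, in place of code of your own. Each camera call takes 0.05 s, during which the arm holds its last target. There are 200 camera calls.

## Task

Put each of the four whole whetstones flat into the holder whose painted end tab has the stone's own colour; two of them are lying in wrong holders, which must be cleared before the right stone can go in. Set the stones down rather than dropping them, for they chip, and leave the two broken half stones where they lie.

Things in the scene. Friction and masses are not known exactly. Their poses are not given: they have to be found in the camera images.
- cream_stone: Whole pale cream whetstone, loose, a flat block 90 x 34 x 24 mm (length along its x, width along its y, height along z), about 0.12 to 0.24 kg. Origin at the centre of its underside. At the start it lies in the wrong place, in the green-tabbed holder.
- green_stone: Whole green whetstone, loose, a flat block 90 x 34 x 24 mm (length along its x, width along its y, height along z), about 0.12 to 0.24 kg. Origin at the centre of its underside. At the start it lies in the wrong place, in the black-tabbed holder.
- black_stone: Whole near-black whetstone, loose, a flat block 90 x 34 x 24 mm (length along its x, width along its y, height along z), about 0.12 to 0.24 kg. Origin at the centre of its underside. At the start it lies on the bench, in the row nearer the robot.
- red_stone: Whole brick-red whetstone, loose, a flat block 90 x 34 x 24 mm (length along its x, width along its y, height along z), about 0.12 to 0.24 kg. Origin at the centre of its underside. At the start it lies on the bench, in the row nearer the robot.
- cream_holder: Holder with a pale cream end tab: brown wooden tray fixed to the bench in the far row, outside 120 x 62 mm (x, y), inside 110 x 52, floor 6 thick, rim 5 thick with its top 12 above the bench. Origin under the tray's centre at bench level. The painted tab (22 x 62 x 12 mm) is at its +x end. Long side roughly across the bench (y). The stone lies lengthwise along the holder's x, either way round.
- green_holder: Holder with a green end tab: brown wooden tray fixed to the bench in the far row, outside 120 x 62 mm (x, y), inside 110 x 52, floor 6 thick, rim 5 thick with its top 12 above the bench. Origin under the tray's centre at bench level. The painted tab (22 x 62 x 12 mm) is at its +x end. Long side roughly across the bench (y). The stone lies lengthwise along the holder's x, either way round.
- black_holder: Holder with a near-black end tab: brown wooden tray fixed to the bench in the far row, outside 120 x 62 mm (x, y), inside 110 x 52, floor 6 thick, rim 5 thick with its top 12 above the bench. Origin under the tray's centre at bench level. The painted tab (22 x 62 x 12 mm) is at its +x end. Long side roughly across the bench (y). The stone lies lengthwise along the holder's x, either way round.
- red_holder: Holder with a brick-red end tab: brown wooden tray fixed to the bench in the far row, outside 120 x 62 mm (x, y), inside 110 x 52, floor 6 thick, rim 5 thick with its top 12 above the bench. Origin under the tray's centre at bench level. The painted tab (22 x 62 x 12 mm) is at its +x end. Long side roughly across the bench (y). The stone lies lengthwise along the holder's x, either way round.
- red_half: Broken half of a brick-red stone, loose, about 46 x 34 x 24 mm with a ragged end at +x; origin near the middle of its underside. It lies on the bench in the nearer row, among the stones, a wooden wedge and a small blue wheel. To be left alone.
- black_half: Broken half of a near-black stone, loose, about 46 x 34 x 24 mm with a ragged end at +x; origin near the middle of its underside. It lies on the bench in the nearer row, among the stones, a wooden wedge and a small blue wheel. To be left alone.
Things that resemble listed ones, but are neither listed nor needed, are in the scene too. Of the things like the cream_stone, leave any that is yellow; of the rest the larger one is meant. Of the things like the green_stone, leave any that is purple; of the rest the larger one is meant.

How it is judged (in metres and radians):
At the end, for the whole second after the job is handed in: Each whole stone (cream, green, black, red) lies flat on the floor of the holder with the tab of its own colour, its centre within 16 mm of the tray's centre (any stone lying within the rim is), released and at rest; both broken halves are within 20 mm of where they started (horizontal distance between cream_stone and cream_holder below 0.016 m and z of cream_stone in the frame of cream_holder between 0.002 and 0.01 m and angle between each of cream_stone, green_stone, black_stone, red_stone's own z axis and vertical below 0.08 rad and linear speed of each of cream_stone, green_stone, black_stone, red_stone below 0.02 m/s and horizontal distance between green_stone and green_holder below 0.016 m and z of green_stone in the frame of green_holder between 0.002 and 0.01 m and horizontal distance between black_stone and black_holder below 0.016 m and z of black_stone in the frame of black_holder between 0.002 and 0.01 m and horizontal distance between red_stone and red_holder below 0.016 m and z of red_stone in the frame of red_holder between 0.002 and 0.01 m and distance of each of red_half, black_half from where it was at the start of the episode below 0.02 m); the robot touches nothing.
It fails at once if a whole stone is dropped (in the air, its underside more than 60 mm above the bench, with no finger on it) ((height (world z) of cream_stone above 0.06 m and contact force between the fingers and cream_stone below 0.1 N) or (height (world z) of green_stone above 0.06 m and contact force between the fingers and green_stone below 0.1 N) or (height (world z) of black_stone above 0.06 m and contact force between the fingers and black_stone below 0.1 N) or (height (world z) of red_stone above 0.06 m and contact force between the fingers and red_stone below 0.1 N)).
It fails at once if a broken half is moved by more than 20 mm (distance of any of red_half, black_half from where it was at the start of the episode above 0.02 m).
It also fails if it takes over 96 s, if anything falls off the work surface, if the arm or the gripper's body presses on something with over 40 N, if the wrist force passes 120 N, or if a joint passes its speed limit or range.

## Working session

There is one attempt and no reset: what is moved stays moved. The work goes in short steps, Python scripts to look and compute and a tool call to move; the robot and the scene stay as the last step left them, time stands still between calls to the robot, and variables do not carry over. Pictures are saved under pics/ and viewed, at most 14 in all, crops included, and the job is handed in when it is done.

Besides the shell and the picture viewer there is one more tool, called after "Request:" in YAML: its name, and indented under it one key for each argument. carry_out: Moves the arm, as the interface text tells. Its arguments: {"type":"object","properties":{"plan":{"type":"array","items":{"type":"array"}},"squeeze":{"type":"number"}},"required":["plan"]}

```bash
mkdir -p pics; python3 - <<'E'
from bench import r
import cv2,numpy as np
for n in("top","side"):
    i=r.get_image(n);np.savez(f"{n}0.npz",**i);cv2.imwrite(f"pics/{n}0.png",i["color"][:,:,::-1])
    print(n,i["fx"],i["cx"],i["cy"],np.round(i["R"],3).tolist(),np.round(i["t"],1))
s=r.state();print(s["time_s"],s["eef_pos"],np.round(s["orientation"],3).tolist(),s["gripper_width"],s["ft_force"])
E
```

```text
top 481.7570642747307 319.0003150400582 240.05430076922127 [[-0.025, -0.999, 0.022], [-0.992, 0.022, -0.126], [0.125, -0.025, -0.992]] [ -19.   544.9 1118.2]
side 481.52998972335666 310.183200468231 241.0423050175593 [[0.991, -0.13, 0.011], [-0.067, -0.58, -0.812], [0.112, 0.804, -0.584]] [-531.    38.5  952. ]
0.1 [123.07301053 535.81272199 204.94716072] [[-0.975, 0.224, -0.0], [0.224, 0.975, -0.001], [0.0, -0.001, -1.0]] 0.9994630934247368 [-0.17060575 -0.40438043 -0.17259964]
```

View pics/top0.png

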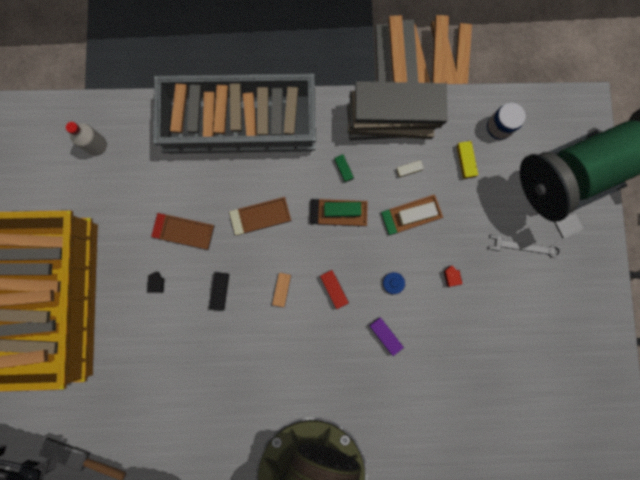

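View pics/side0.png

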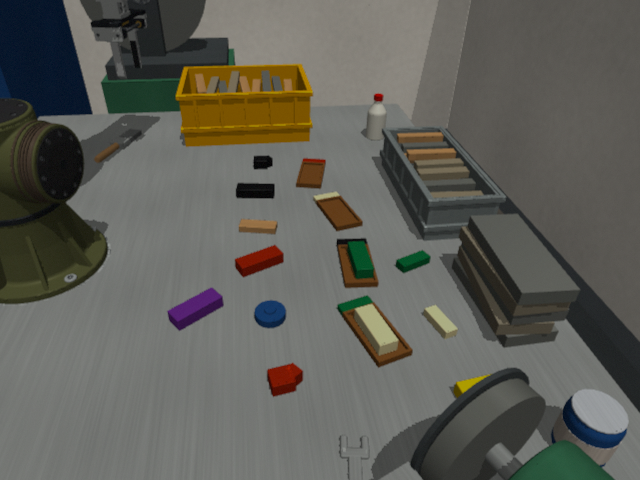

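Candidates in top view:
- Cream: stone in the green holder (418,212), small cream (410,169), yellow (467,160). I choose (418,212).
- Green: stone in the black holder (342,210), small green (344,168), purple (385,336). I choose (342,210).
- Black: whole (219,291), half (156,282). I choose (219,291).
- Red: whole (333,289), half (453,276). I choose (333,289).

The cream and red holders are empty, so no parking spot is needed if I go cream, green, black, red.

```bash
cat > m.py <<'E'
import cv2,numpy as np
def cloud(i):
    v,u=np.mgrid[:480,:640];d=i["range_z"].astype(float)
    p=np.dstack([(u-i["cx"])/i["fx"]*d,(v-i["cy"])/i["fy"]*d,d])
    return (p-i["t"])@i["R"]
def hsv(i): return cv2.cvtColor(i["color"],cv2.COLOR_RGB2HSV)
def rect(P):
    (c,(a,b),t)=cv2.minAreaRect(P.astype(np.float32))
    if a<b:a,b,t=b,a,t+90
    return np.round([*c,a,b,(t+90)%180-90],1)
M={"red":lambda h,s,v:((h<8)|(h>172))&(s>150)&(v>60),"green":lambda h,s,v:(h>50)&(h<85)&(s>110),
 "black":lambda h,s,v:(v<45),"cream":lambda h,s,v:(h>12)&(h<45)&(s>15)&(s<110)&(v>140),"brown":lambda h,s,v:(h>4)&(h<18)&(s>110)&(v<170)}
def comp(i,name,seed=None):
    h,s,v=cv2.split(hsv(i));m=M[name](h,s,v).astype(np.uint8)
    n,l,st,ce=cv2.connectedComponentsWithStats(m)
    if seed is None:return m>0
    ok=[k for k in range(1,n) if st[k,4]>25]
    k=min(ok,key=lambda k:np.hypot(*(ce[k]-seed)));return l==k
E
python3 - <<'E'
from m import *
i=dict(np.load("top0.npz"));C=cloud(i);z=C[...,2]
for n,sd,h in(("cream",(418,212),30),("green",(342,210),30),("black",(219,291),24),("red",(333,289),24),("black",(156,282),24),("red",(453,276),24)):
    m=comp(i,n,sd);zt=np.median(z[m]);k=m&(abs(z-h)<7)
    print(n,"stone n",m.sum(),"z",round(zt,1),rect(C[k][:,:2]),"hsv",np.median(hsv(i)[m],axis=0))
br=comp(i,"brown")
for n,b,tab in(("red",(150,205,220,255),(159,226)),("cream",(225,190,295,240),(237,221)),("black",(303,190,375,235),(314,211)),("green",(377,190,447,240),(388,221))):
    w=np.zeros_like(br);w[b[1]:b[3],b[0]:b[2]]=1
    k=br&w&(z>2)&(z<17);t=comp(i,n,tab);tk=t&(z>5)&(z<18)
    print(n,"holder",k.sum(),rect(C[k][:,:2]),"tab",t.sum(),tk.sum(),C[t].mean(0).round(1),rect(C[tk][:,:2]),"both",rect(np.vstack([C[k],C[tk]])[:,:2]))
I=cv2.resize(i["color"][150:360,140:480,::-1],(800,494),interpolation=cv2.INTER_CUBIC);cv2.imwrite("pics/crop.png",I)
E
```

```text
cream stone n 125 z 30.5 [ 610.3 -273.8   86.4   28.   -72. ] hsv [ 21.  22. 159.]
green stone n 461 z 30.4 [619.7 -90.8  85.8  33.5 -89.9] hsv [ 70. 161.  87.]
black stone n 502 z 24.0 [428.9 209.9  85.2  33.5  -7.8] hsv [100.  16.  31.]
red stone n 469 z 24.2 [427.1 -64.4  85.1  31.3  24.9] hsv [  3. 192. 138.]
black stone n 246 z 24.0 [454.  359.4  42.7  34.9  -1.5] hsv [60. 17. 30.]
red stone n 229 z 24.3 [ 452.3 -352.5   43.4   31.2   11.6] hsv [  3. 195. 149.]
red holder 1160 [575.3 291.5 123.3  59.6  76.5] tab 187 183 [589.9 355.4  18.4] [590.8 357.   57.4  20.7 -12.9] both [577.2 299.4 139.5  59.6  76.5]
cream holder 1079 [613.2 100.4 115.6  59.5 -76.5] tab 187 183 [596.2 168.6  18.3] [596.8 169.2  58.8  18.9  14.5] both [610.6 111.4 138.1  59.5 -76.5]
black holder 516 [615.7 -90.8 119.2  60.5  87.9] tab 169 164 [617.7 -20.7  19.1] [618.5 -20.6  58.   17.3  -1.4] both [616.  -81.1 138.6  60.5  87.9]
green holder 465 [ 609.5 -273.8  118.    58.4  -72.7] tab 180 180 [ 588.1 -204.2   12.6] [ 588.3 -204.8   56.5   19.3   16.8] both [ 606.1 -262.8  140.9   58.4  -72.7]
```

View pics/crop.png

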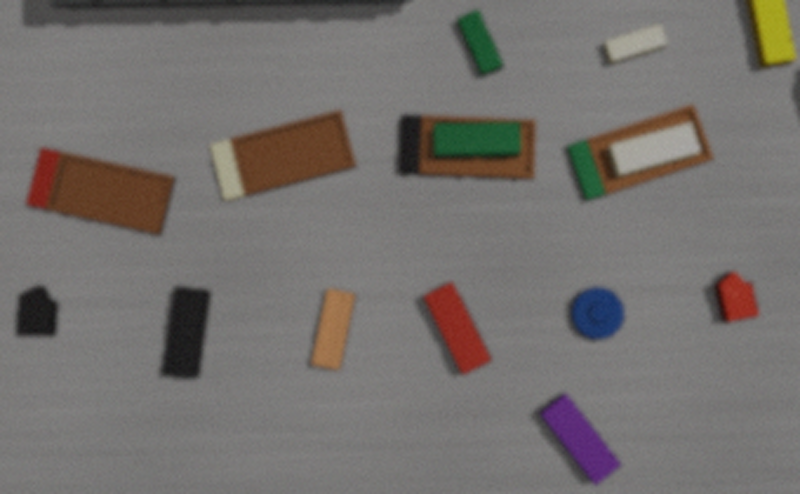

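The crop confirms the choices: four whole stones with measured tops about 85x33 mm at the right heights, the halves apart, and the small green, small cream and yellow pieces behind. I start with cream.

Request:
carry_out:
  plan:
    - [[-38.4,-29.5,0],[0,0,0],0]
    - [[-38.4,-29.5,0],[0,0,0],0]
    - [[-38.4,-29.5,0],[0,0,0],0]
    - [[-38.4,-29.5,0],[0,0,0],0]
    - [[-38.4,-29.5,0],[0,0,0],0]
    - [[-38.4,-29.5,0],[0,0,0],0]
    - [[-38.4,-29.5,0],[0,0,0],0]
    - [[-38.4,-29.5,0],[0,0,0],0]
    - [[-38.4,-29.5,0],[0,0,0],0]
    - [[0,0,0],[0,0,0.172],0]
    - [[0,0,0],[0,0,0.172],0]
    - [[0,0,0],[0,0,0.172],0]
  squeeze: 25

```text
time_s: 1.6
eef_pos: [400.5, 199.7, 205.2]
orientation: [[-0.733, 0.68, -0.001], [0.68, 0.733, -0.0], [0.0, -0.001, -1.0]]
ft_force: [-0.9, -0.2, 0.8]
gripper_width: 0.999
finger_force: 0.0
```

```bash
cat > go.py <<'E'
# usage: go.py x y z phi -> turn about tool z (rad), then shift in the turned tool frame (mm); phi = heading of tool x
import sys,numpy as np
from bench import r
s=r.state();p=np.array(s["eef_pos"]);R=np.array(s["orientation"])
x,y,z,f=map(float,sys.argv[1:5]);a=np.degrees(np.arctan2(R[1,0],R[0,0]))
d=(f-a+180)%360-180;F=np.radians(f)
T=np.array([[np.cos(F),np.sin(F),0],[np.sin(F),-np.cos(F),0],[0,0,-1]])
e=np.array([x,y,z])-p
print("t",s["time_s"],"pos",p.round(1),"phi",round(a,1),"tilt",R[:,2].round(3),"w",round(s["gripper_width"],3),"F",np.round(s["ft_force"],1),"q6",np.round(s["joint_pos"][5],1))
print("turn",round(-np.radians(d),3),"shift in turned frame",(T.T@e).round(1),"in present frame",(R.T@e).round(1))
E
python3 go.py 610 -274 150 108
```

```text
t 1.6 pos [400.5 199.7 205.2] phi 137.1 tilt [-0.001 -0.    -1.   ] w 0.999 F [-0.9 -0.2  0.8] q6 -25.3
turn 0.509 shift in turned frame [-515.2   52.9   55.2] in present frame [-475.8 -204.7   55.2]
```

Tracking is good. On to a point above the cream stone.

Request:
carry_out:
  plan:
    - [[0,0,0],[0,0,0.17],0]
    - [[0,0,0],[0,0,0.17],0]
    - [[0,0,0],[0,0,0.17],0]
    - [[-57.2,5.9,3.9],[0,0,0],0]
    - [[-57.2,5.9,3.9],[0,0,0],0]
    - [[-57.2,5.9,3.9],[0,0,0],0]
    - [[-57.2,5.9,3.9],[0,0,0],0]
    - [[-57.2,5.9,3.9],[0,0,0],0]
    - [[-57.2,5.9,3.9],[0,0,0],0]
    - [[-57.2,5.9,3.9],[0,0,0],0]
    - [[-57.2,5.9,3.9],[0,0,0],0]
    - [[-57.2,5.9,3.9],[0,0,0],0]

```text
time_s: 3.1
eef_pos: [612.8, -274.0, 169.8]
orientation: [[-0.314, 0.95, -0.001], [0.95, 0.314, 0.0], [0.0, -0.0, -1.0]]
ft_force: [0.5, 0.5, 0.8]
gripper_width: 1.0
finger_force: 0.0
```

```bash
python3 go.py 610 -274 16 108; python3 - <<'E'
from bench import r
from m import *
i=r.get_image("wrist");cv2.imwrite("pics/w1.png",i["color"][:,:,::-1]);np.savez("w1.npz",**i)
C=cloud(i);z=C[...,2];k=(abs(z-30)<5)&(abs(C[...,0]-610)<60)&(abs(C[...,1]+274)<60);print(k.sum(),np.median(z[k]),rect(C[k][:,:2]))
E
```

```text
t 3.1 pos [ 612.8 -274.   169.8] phi 108.3 tilt [-0.001  0.    -1.   ] w 1.0 F [0.5 0.5 0.8] q6 -45.5
turn 0.005 shift in turned frame [  0.9  -2.6 153.8] in present frame [  0.8  -2.6 153.8]
5019 30.232413859209522 [ 606.3 -274.8   89.9   34.   -75.7]
```

View pics/w1.png

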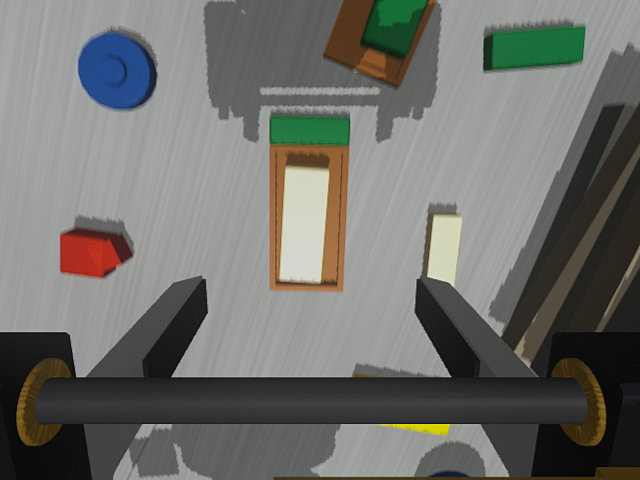

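The wrist view shows the cream stone (305,225) in the green-tabbed holder (310,200), the small cream block well to the right (443,245), and the red half far left. The near measurement gives 606,-275 at -75.7°, with a size of 89.9x34 (true 90x34).

```bash
cat >> m.py <<'E'
def near(i,x,y,z0,tol=3,rad=75):
    C=cloud(i);k=(abs(C[...,2]-z0)<tol)&(np.hypot(C[...,0]-x,C[...,1]-y)<rad)&(i["range_z"]>0)
    k=cv2.morphologyEx(k.astype(np.uint8),cv2.MORPH_OPEN,np.ones((3,3)))>0
    return k.sum(),rect(C[k][:,:2]),np.median(C[k][:,2]).round(1)
E
python3 -c "
from m import *
i=dict(np.load('w1.npz'));print(near(i,606,-263,12,2,90))"
python3 go.py 606.3 -274.8 16 104.3
```

```text
(np.int64(4930), array([ 606.1, -262.9,  142.4,   61.9,  -73.1]), np.float64(12.2))
t 3.15 pos [ 613.2 -279.5  167.7] phi 108.1 tilt [-0.002 -0.    -1.   ] w 0.999 F [ 2.3 -4.6  0.1] q6 -45.7
turn 0.066 shift in turned frame [  6.3  -5.5 151.7] in present frame [  6.5  -4.8 151.7]
```

Request:
carry_out:
  plan:
    - [[0,0,0],[0,0,0.066],0]
    - [[0,0,0],[0,0,0],0]
    - [[0,0,0],[0,0,0],0]
    - [[0,0,40],[0,0,0],0]
    - [[0,0,40],[0,0,0],0]
    - [[0,0,20],[0,0,0],0]
    - [[0,0,0],[0,0,0],0]
    - [[0,0,0],[0,0,0],0]

```text
time_s: 4.15
eef_pos: [613.2, -272.6, 72.2]
orientation: [[-0.251, 0.968, 0.002], [0.968, 0.251, -0.001], [-0.002, 0.002, -1.0]]
ft_force: [-0.4, 0.8, 0.0]
gripper_width: 1.0
finger_force: 0.0
```

```bash
python3 go.py 606.3 -274.8 16 104.3
```

```text
t 4.15 pos [ 613.2 -272.6   72.2] phi 104.5 tilt [ 0.002 -0.001 -1.   ] w 1.0 F [-0.4  0.8  0. ] q6 -41.6
turn 0.004 shift in turned frame [-0.4 -7.2 56.2] in present frame [-0.3 -7.3 56.2]
```

Request:
carry_out:
  plan:
    - [[0,-7.2,20],[0,0,0],0]
    - [[0,0,20],[0,0,0],0]
    - [[0,0,16],[0,0,0],0]
    - [[0,0,0],[0,0,0],0]
    - [[0,0,0],[0,0,0],0]
    - [[0,0,0],[0,0,0],1]
    - [[0,0,0],[0,0,0],1]
    - [[0,0,0],[0,0,0],1]
    - [[0,0,0],[0,0,0],1]
    - [[0,0,0],[0,0,0],1]
    - [[0,0,0],[0,0,0],1]
    - [[0,0,0],[0,0,0],1]
  squeeze: 25

```text
time_s: 5.65
eef_pos: [605.5, -274.1, 14.3]
orientation: [[-0.25, 0.968, 0.0], [0.968, 0.25, -0.0], [-0.0, 0.0, -1.0]]
ft_force: [1.1, 0.5, -0.7]
gripper_width: 0.36
finger_force: 25.0
```

```bash
python3 go.py 613.2 100.7 90 103.5
```

```text
t 5.65 pos [ 605.5 -274.1   14.3] phi 104.5 tilt [ 0. -0. -1.] w 0.36 F [ 1.1  0.5 -0.7] q6 -42.0
turn 0.017 shift in turned frame [362.6  95.  -75.7] in present frame [360.9 101.3 -75.7]
```

Request:
carry_out:
  plan:
    - [[0,0,-20],[0,0,0.017],1]
    - [[0,0,-25],[0,0,0],1]
    - [[0,0,0],[0,0,0],1]
    - [[51.8,13.6,0],[0,0,0],1]
    - [[51.8,13.6,0],[0,0,0],1]
    - [[51.8,13.6,0],[0,0,0],1]
    - [[51.8,13.6,0],[0,0,0],1]
    - [[51.8,13.6,0],[0,0,0],1]
    - [[51.8,13.6,0],[0,0,0],1]
    - [[51.8,13.4,0],[0,0,0],1]
    - [[0,0,0],[0,0,0],1]
    - [[0,0,0],[0,0,0],1]

```text
time_s: 7.15
eef_pos: [612.7, 100.3, 58.8]
orientation: [[-0.234, 0.972, -0.001], [0.972, 0.234, -0.0], [-0.0, -0.001, -1.0]]
ft_force: [0.4, -0.1, -2.6]
gripper_width: 0.357
finger_force: 25.0
```

```bash
python3 go.py 613.2 100.7 16 103.5; python3 - <<'E'
from bench import r
from m import *
i=r.get_image("wrist");print(near(i,611,111,12,2,95));cv2.imwrite("pics/w2.png",i["color"][:,:,::-1])
C=cloud(i);p=np.array(r.state()["eef_pos"]);h=p[2]+14;print("stone",near(i,p[0],p[1],h,5,80))
E
```

```text
t 7.15 pos [612.7 100.3  58.8] phi 103.5 tilt [-0.001 -0.    -1.   ] w 0.357 F [ 0.4 -0.1 -2.6] q6 -7.6
turn 0.0 shift in turned frame [ 0.3  0.6 42.8] in present frame [ 0.3  0.6 42.8]
(np.int64(8559), array([611. , 111.2, 142. ,  62.2, -76.2]), np.float64(12.2))
stone (np.int64(14875), array([611.4, 105.9,  76.9,  57.5, -76.8]), np.float64(74.7))
```

View pics/w2.png

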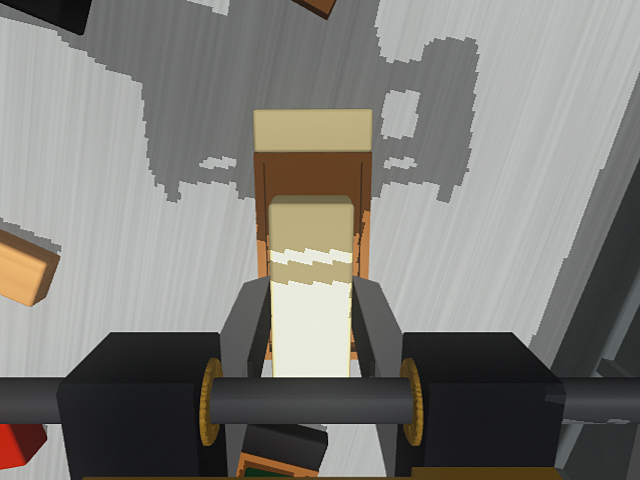

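The cream stone (310,290) is held straight over the cream-tabbed holder (312,130), centred within 1 mm.

Request:
carry_out:
  plan:
    - [[0.3,0.6,20],[0,0,0],1]
    - [[0,0,15],[0,0,0],1]
    - [[0,0,5],[0,0,0],1]
    - [[0,0,2],[0,0,0],1]
    - [[0,0,1.5],[0,0,0],1]
    - [[0,0,0],[0,0,0],1]
    - [[0,0,0],[0,0,0],1]

```text
time_s: 8.07
eef_pos: [613.7, 101.2, 16.2]
orientation: [[-0.234, 0.972, 0.0], [0.972, 0.234, 0.0], [-0.0, 0.0, -1.0]]
ft_force: [0.3, 0.3, -1.9]
gripper_width: 0.363
finger_force: 25.0
```

Request:
carry_out:
  plan:
    - [[0,0,1],[0,0,0],1]
    - [[0,0,0.7],[0,0,0],1]
    - [[0,0,0],[0,0,0],1]

```text
time_s: 8.45
eef_pos: [613.5, 101.1, 14.3]
orientation: [[-0.234, 0.972, 0.0], [0.972, 0.234, -0.0], [-0.0, 0.0, -1.0]]
ft_force: [-0.7, -0.5, 2.0]
gripper_width: 0.363
finger_force: 25.0
```

Touching the floor. I release it, rise, and head for the green stone.

Request:
carry_out:
  plan:
    - [[0,0,0],[0,0,0],0.5]
    - [[0,0,0],[0,0,0],0]
    - [[0,0,0],[0,0,0],0]
    - [[0,0,0],[0,0,0],0]
    - [[0,0,-40],[0,0,0],0]
    - [[0,0,-50],[0,0,0],0]
    - [[0,0,-50],[0,0,0],0]
    - [[0,0,0],[0,0,0.118],0]
    - [[0,0,0],[0,0,0.118],0]
    - [[0,0,0],[0,0,0],0]
    - [[0,0,0],[0,0,0],0]

```text
time_s: 9.82
eef_pos: [613.5, 101.1, 154.0]
orientation: [[-0.003, 1.0, -0.0], [1.0, 0.003, -0.0], [-0.0, -0.0, -1.0]]
ft_force: [-0.7, 0.0, -0.3]
gripper_width: 1.001
finger_force: 0.0
```

```bash
python3 go.py 619 -91 150 90; python3 - <<'E'
from bench import r
from m import *
i=r.get_image("wrist");print("cream stone",near(i,613.6,100.5,30,4,60));print(near(i,611,111,12,2,95))
E
```

```text
t 9.825 pos [613.5 101.1 154. ] phi 90.1 tilt [-0. -0. -1.] w 1.001 F [-0.7  0.  -0.3] q6 5.8
turn 0.003 shift in turned frame [-192.1    5.5    4. ] in present frame [-192.1    5.     4. ]
cream stone (np.int64(5453), array([613.5, 100.2,  90. ,  34.1, -76.5]), np.float64(30.2))
(np.int64(5385), array([610.9, 111.3, 142.4,  62.2, -76.2]), np.float64(12.2))
```

The cream stone lies at z 30.2 (top) and within 1 mm of the tray centre. Next is green.

Request:
carry_out:
  plan:
    - [[-48,1.3,0],[0,0,0],0]
    - [[-48,1.3,0],[0,0,0],0]
    - [[-48,1.3,0],[0,0,0],0]
    - [[-48,1.3,0],[0,0,0],0]
    - [[0,0,0],[0,0,0],0]
    - [[0,0,0],[0,0,0],0]
    - [[0,0,0],[0,0,0],0]

```text
time_s: 10.75
eef_pos: [618.8, -89.6, 154.2]
orientation: [[-0.002, 1.0, -0.0], [1.0, 0.002, 0.0], [0.0, -0.0, -1.0]]
ft_force: [0.3, 0.1, 0.5]
gripper_width: 1.001
finger_force: 0.0
```

```bash
python3 - <<'E'
from bench import r
from m import *
i=r.get_image("wrist");print("green stone",near(i,619,-91,30,4,60));print(near(i,616,-81,12,2,95))
E
python3 go.py 619 -91 15 90
```

```text
green stone (np.int64(5454), array([621.2, -90.6,  90.4,  33.6,  89.4]), np.float64(30.2))
(np.int64(5352), array([616. , -81.6, 142.5,  62.2,  86.4]), np.float64(12.2))
t 10.8 pos [618.8 -89.7 154.2] phi 90.1 tilt [ 0.  0. -1.] w 0.998 F [ 0.7  0.8 -0.4] q6 -11.7
turn 0.002 shift in turned frame [ -1.3   0.2 139.2] in present frame [ -1.3   0.2 139.2]
```

Request:
carry_out:
  plan:
    - [[-1,2.4,45],[0,0,0.012],0]
    - [[0,0,45],[0,0,0],0]
    - [[0,0,34],[0,0,0],0]
    - [[0,0,15],[0,0,0],0]
    - [[0,0,0],[0,0,0],0]
    - [[0,0,0],[0,0,0],1]
    - [[0,0,0],[0,0,0],1]
    - [[0,0,0],[0,0,0],1]
    - [[0,0,0],[0,0,0],1]
    - [[0,0,0],[0,0,0],1]
    - [[0,0,0],[0,0,0],1]
    - [[0,0,0],[0,0,0],1]

```text
time_s: 12.3
eef_pos: [621.1, -91.9, 15.1]
orientation: [[0.012, 1.0, -0.0], [1.0, -0.012, 0.0], [0.0, -0.0, -1.0]]
ft_force: [-0.2, -0.6, 0.6]
gripper_width: 0.357
finger_force: 25.0
```

```bash
python3 go.py 609.3 -273.4 15 107
```

```text
t 12.3 pos [621.1 -91.9  15.1] phi 89.3 tilt [-0.  0. -1.] w 0.357 F [-0.2 -0.6  0.6] q6 -11.1
turn -0.309 shift in turned frame [-1.701e+02 -6.440e+01  1.000e-01] in present frame [-1.817e+02 -9.600e+00  1.000e-01]
```

Request:
carry_out:
  plan:
    - [[0,0,-20],[0,0,0],1]
    - [[0,0,-25],[0,0,0],1]
    - [[0,0,0],[0,0,-0.155],1]
    - [[0,0,0],[0,0,-0.154],1]
    - [[-42.8,-16.1,0],[0,0,0],1]
    - [[-42.8,-16.1,0],[0,0,0],1]
    - [[-42.8,-16.1,0],[0,0,0],1]
    - [[-42.8,-16.1,0],[0,0,0],1]
    - [[0,0,0],[0,0,0],1]
    - [[0,0,0],[0,0,0],1]
    - [[0,0,0],[0,0,0],1]

```text
time_s: 13.68
eef_pos: [610.0, -273.4, 60.7]
orientation: [[-0.294, 0.956, 0.0], [0.956, 0.294, -0.0], [-0.0, 0.0, -1.0]]
ft_force: [-0.2, -0.1, -2.1]
gripper_width: 0.36
finger_force: 25.0
```

```bash
python3 go.py 609.1 -274.2 15 107
```

```text
t 13.675 pos [ 610.  -273.4   60.7] phi 107.1 tilt [ 0. -0. -1.] w 0.36 F [-0.2 -0.1 -2.1] q6 -44.4
turn 0.002 shift in turned frame [-0.6 -1.1 45.7] in present frame [-0.6 -1.1 45.7]
```

Request:
carry_out:
  plan:
    - [[-0.6,-1,20],[0,0,0],1]
    - [[0,0,15],[0,0,0],1]
    - [[0,0,6],[0,0,0],1]
    - [[0,0,2],[0,0,0],1]
    - [[0,0,2],[0,0,0],1]
    - [[0,0,0.5],[0,0,0],1]
    - [[0,0,0],[0,0,0],1]
    - [[0,0,0],[0,0,0],1]

```text
time_s: 14.68
eef_pos: [609.1, -275.4, 15.2]
orientation: [[-0.293, 0.956, 0.001], [0.956, 0.293, -0.0], [-0.001, 0.001, -1.0]]
ft_force: [-1.2, 0.1, 2.0]
gripper_width: 0.359
finger_force: 25.0
```

Contact; release and rise, begin turning toward the black stone.

Request:
carry_out:
  plan:
    - [[0,0,0],[0,0,0],0.5]
    - [[0,0,0],[0,0,0],0]
    - [[0,0,0],[0,0,0],0]
    - [[0,0,0],[0,0,0],0]
    - [[0,0,-40],[0,0,0],0]
    - [[0,0,-50],[0,0,0],0]
    - [[0,0,-50],[0,0,0],0]
    - [[0,0,0],[0,0,0],0]
    - [[0,0,0],[0,0,0],0]

```text
time_s: 15.8
eef_pos: [608.6, -275.2, 153.8]
orientation: [[-0.293, 0.956, -0.001], [0.956, 0.293, 0.0], [0.001, -0.001, -1.0]]
ft_force: [0.2, -0.6, -1.2]
gripper_width: 0.999
finger_force: 0.0
```

```bash
python3 - <<'E'
from bench import r
from m import *
i=r.get_image("wrist");print("green stone",near(i,609,-274,30,4,60))
E
python3 go.py 429 210 150 172.2
```

```text
green stone (np.int64(5481), array([ 608.5, -274.5,   90.2,   34. ,  -72.7]), np.float64(30.2))
t 15.85 pos [ 608.4 -275.1  153.1] phi 107.0 tilt [-0.002  0.001 -1.   ] w 0.999 F [-0.3  0.1 -0.5] q6 -44.5
turn -1.138 shift in turned frame [243.5 456.2   3.1] in present frame [516.3 -29.6   4. ]
```

Request:
carry_out:
  plan:
    - [[51.6,-3,0],[0,0,0],0]
    - [[51.6,-3,0],[0,0,0],0]
    - [[51.6,-3,0],[0,0,0],0]
    - [[51.6,-3,0],[0,0,0],0]
    - [[51.6,-3,0],[0,0,0],0]
    - [[51.6,-3,0],[0,0,0],0]
    - [[51.6,-3,0],[0,0,0],0]
    - [[51.6,-3,0],[0,0,0],0]
    - [[51.6,-3,0],[0,0,0],0]
    - [[51.6,-3,0],[0,0,0],0]

```text
time_s: 17.1
eef_pos: [427.9, 210.6, 153.5]
orientation: [[-0.293, 0.956, -0.002], [0.956, 0.293, -0.001], [-0.0, -0.002, -1.0]]
ft_force: [0.2, 0.6, -0.4]
gripper_width: 0.995
finger_force: 0.0
```

Request:
carry_out:
  plan:
    - [[0,0,0],[0,0,-0.163],0]
    - [[0,0,0],[0,0,-0.163],0]
    - [[0,0,0],[0,0,-0.163],0]
    - [[0,0,0],[0,0,-0.163],0]
    - [[0,0,0],[0,0,-0.163],0]
    - [[0,0,0],[0,0,-0.163],0]
    - [[0,0,0],[0,0,-0.16],0]
    - [[0,0,0],[0,0,0],0]
    - [[0,0,0],[0,0,0],0]

```text
time_s: 18.23
eef_pos: [428.9, 209.2, 154.1]
orientation: [[-0.99, 0.139, -0.001], [0.139, 0.99, -0.0], [0.001, -0.001, -1.0]]
ft_force: [-0.3, 0.9, -0.2]
gripper_width: 1.001
finger_force: 0.0
```

```bash
python3 - <<'E'
from bench import r
from m import *
i=r.get_image("wrist");print("black stone",near(i,429,210,24,4,60))
E
python3 go.py 429 210 9 172.2
```

```text
black stone (np.int64(5296), array([429.5, 210.5,  90.1,  34. ,  -8.3]), np.float64(24.2))
t 18.275 pos [429.  209.2 154.2] phi 172.0 tilt [-0.001 -0.    -1.   ] w 1.0 F [0.1 0.3 0.5] q6 -60.4
turn -0.003 shift in turned frame [1.000e-01 7.000e-01 1.452e+02] in present frame [  0.    0.8 145.2]
```

Request:
carry_out:
  plan:
    - [[-0.3,1.3,45],[0,0,0.005],0]
    - [[0,0,45],[0,0,0],0]
    - [[0,0,38],[0,0,0],0]
    - [[0,0,17],[0,0,0],0]
    - [[0,0,0],[0,0,0],0]
    - [[0,0,0],[0,0,0],1]
    - [[0,0,0],[0,0,0],1]
    - [[0,0,0],[0,0,0],1]
    - [[0,0,0],[0,0,0],1]
    - [[0,0,0],[0,0,0],1]
    - [[0,0,0],[0,0,0],1]
    - [[0,0,0],[0,0,0],1]

```text
time_s: 19.77
eef_pos: [429.6, 210.6, 9.6]
orientation: [[-0.99, 0.14, -0.0], [0.14, 0.99, 0.0], [0.0, 0.0, -1.0]]
ft_force: [-0.3, 0.4, 0.3]
gripper_width: 0.358
finger_force: 25.0
```

```bash
python3 go.py 615.3 -92.6 60 86.4
```

```text
t 19.775 pos [429.6 210.6   9.6] phi 171.9 tilt [-0.  0. -1.] w 0.358 F [-0.3  0.4  0.3] q6 -60.2
turn 1.493 shift in turned frame [-290.9  204.3  -50.4] in present frame [-226.4 -274.1  -50.4]
```

Request:
carry_out:
  plan:
    - [[0,0,-25],[0,0,0],1]
    - [[0,0,-25],[0,0,0],1]
    - [[0,0,0],[0,0,0],1]
    - [[-28.3,-34.3,0],[0,0,0],1]
    - [[-28.3,-34.3,0],[0,0,0],1]
    - [[-28.3,-34.3,0],[0,0,0],1]
    - [[-28.3,-34.3,0],[0,0,0],1]
    - [[-28.3,-34.3,0],[0,0,0],1]
    - [[-28.3,-34.3,0],[0,0,0],1]
    - [[-28.3,-34.3,0],[0,0,0],1]
    - [[-28.3,-34.3,0],[0,0,0],1]

```text
time_s: 21.15
eef_pos: [615.3, -94.1, 57.7]
orientation: [[-0.99, 0.14, -0.002], [0.14, 0.99, 0.0], [0.002, 0.0, -1.0]]
ft_force: [1.6, 1.1, -2.3]
gripper_width: 0.36
finger_force: 25.0
```

Request:
carry_out:
  plan:
    - [[0,0,0],[0,0,0.166],1]
    - [[0,0,0],[0,0,0.166],1]
    - [[0,0,0],[0,0,0.166],1]
    - [[0,0,0],[0,0,0.166],1]
    - [[0,0,0],[0,0,0.166],1]
    - [[0,0,0],[0,0,0.166],1]
    - [[0,0,0],[0,0,0.166],1]
    - [[0,0,0],[0,0,0.166],1]
    - [[0,0,0],[0,0,0.165],1]
    - [[0,0,0],[0,0,0],1]
    - [[0,0,0],[0,0,0],1]

```text
time_s: 22.52
eef_pos: [615.0, -92.8, 58.7]
orientation: [[0.059, 0.998, -0.001], [0.998, -0.059, 0.0], [0.0, -0.001, -1.0]]
ft_force: [-0.3, 0.2, -1.5]
gripper_width: 0.355
finger_force: 25.0
```

```bash
python3 go.py 615.3 -92.6 15.5 86.4
```

```text
t 22.525 pos [615.  -92.8  58.7] phi 86.6 tilt [-0.001  0.    -1.   ] w 0.355 F [-0.3  0.2 -1.5] q6 -8.6
turn 0.004 shift in turned frame [ 0.2  0.3 43.2] in present frame [ 0.2  0.4 43.2]
```

Request:
carry_out:
  plan:
    - [[0.2,0.3,20],[0,0,0],1]
    - [[0,0,13],[0,0,0],1]
    - [[0,0,6],[0,0,0],1]
    - [[0,0,2],[0,0,0],1]
    - [[0,0,2],[0,0,0],1]
    - [[0,0,0.8],[0,0,0],1]
    - [[0,0,0],[0,0,0],1]
    - [[0,0,0],[0,0,0],1]

```text
time_s: 23.52
eef_pos: [615.7, -92.7, 16.0]
orientation: [[0.063, 0.998, 0.0], [0.998, -0.063, -0.0], [-0.0, 0.0, -1.0]]
ft_force: [0.0, 0.5, -2.4]
gripper_width: 0.36
finger_force: 25.0
```

Request:
carry_out:
  plan:
    - [[0,0,0.8],[0,0,0],1]
    - [[0,0,0.5],[0,0,0],1]
    - [[0,0,0],[0,0,0],1]

```text
time_s: 23.9
eef_pos: [615.7, -92.7, 15.7]
orientation: [[0.063, 0.998, 0.0], [0.998, -0.063, -0.0], [-0.0, 0.0, -1.0]]
ft_force: [-4.2, 0.3, 9.4]
gripper_width: 0.36
finger_force: 25.0
```

Request:
carry_out:
  plan:
    - [[0,0,0],[0,0,0],0.5]
    - [[0,0,0],[0,0,0],0]
    - [[0,0,0],[0,0,0],0]
    - [[0,0,0],[0,0,0],0]
    - [[0,0,-40],[0,0,0],0]
    - [[0,0,-50],[0,0,0],0]
    - [[0,0,-50],[0,0,0],0]
    - [[0,0,0],[0,0,0],0]
    - [[0,0,0],[0,0,0],0]

```text
time_s: 25.02
eef_pos: [615.3, -92.6, 153.8]
orientation: [[0.063, 0.998, -0.001], [0.998, -0.063, 0.0], [0.0, -0.001, -1.0]]
ft_force: [0.7, -0.6, -0.3]
gripper_width: 1.004
finger_force: 0.0
```

```bash
python3 - <<'E'
from bench import r
from m import *
i=r.get_image("wrist");print("black stone",near(i,615,-92,30,4,60))
E
python3 go.py 427 -64.4 150 24.9
```

```text
black stone (np.int64(5472), array([615.7, -92.8,  89.8,  34.1,  86.3]), np.float64(30.2))
t 25.075 pos [615.1 -92.6 153.1] phi 86.4 tilt [-0.002  0.    -1.   ] w 1.001 F [-0.5  0.  -0.2] q6 -8.3
turn 1.073 shift in turned frame [-158.7 -104.8    3.1] in present frame [  16.3 -189.5    3.5]
```

Black is right. Now red.

Request:
carry_out:
  plan:
    - [[4.1,-47.4,0],[0,0,0],0]
    - [[4.1,-47.4,0],[0,0,0],0]
    - [[4.1,-47.4,0],[0,0,0],0]
    - [[4.1,-47.4,0],[0,0,0],0]
    - [[0,0,0],[0,0,0.179],0]
    - [[0,0,0],[0,0,0.179],0]
    - [[0,0,0],[0,0,0.179],0]
    - [[0,0,0],[0,0,0.179],0]
    - [[0,0,0],[0,0,0.179],0]
    - [[0,0,0],[0,0,0.178],0]
    - [[0,0,0],[0,0,0],0]
    - [[0,0,0],[0,0,0],0]

```text
time_s: 26.58
eef_pos: [427.2, -64.4, 154.0]
orientation: [[0.905, 0.425, -0.001], [0.425, -0.905, 0.0], [-0.001, -0.001, -1.0]]
ft_force: [-0.5, 0.3, 0.1]
gripper_width: 1.003
finger_force: 0.0
```

```bash
python3 - <<'E'
from bench import r
from m import *
i=r.get_image("wrist");print("red stone",near(i,427,-64,24,4,60))
E
python3 go.py 427 -64.4 9.5 24.9
```

```text
red stone (np.int64(5264), array([427.3, -64.3,  89.4,  34.1,  25.1]), np.float64(24.2))
t 26.625 pos [427.2 -64.3 154.1] phi 25.1 tilt [-0.001  0.    -1.   ] w 1.002 F [-0.1 -0.1  0.4] q6 51.5
turn 0.004 shift in turned frame [ -0.2  -0.  144.6] in present frame [-1.000e-01  0.000e+00  1.446e+02]
```

Request:
carry_out:
  plan:
    - [[0,0,45],[0,0,0],0]
    - [[0,0,45],[0,0,0],0]
    - [[0,0,38],[0,0,0],0]
    - [[0,0,16.5],[0,0,0],0]
    - [[0,0,0],[0,0,0],0]
    - [[0,0,0],[0,0,0],1]
    - [[0,0,0],[0,0,0],1]
    - [[0,0,0],[0,0,0],1]
    - [[0,0,0],[0,0,0],1]
    - [[0,0,0],[0,0,0],1]
    - [[0,0,0],[0,0,0],1]
    - [[0,0,0],[0,0,0],1]

```text
time_s: 28.12
eef_pos: [427.4, -64.4, 10.0]
orientation: [[0.907, 0.421, -0.0], [0.421, -0.907, 0.0], [-0.0, -0.0, -1.0]]
ft_force: [-0.2, 0.0, 0.4]
gripper_width: 0.358
finger_force: 25.0
```

```bash
python3 go.py 574.8 289 60 76.5
```

```text
t 28.125 pos [427.4 -64.4  10. ] phi 24.9 tilt [-0.  0. -1.] w 0.358 F [-0.2  0.   0.4] q6 51.7
turn -0.9 shift in turned frame [378.   60.8 -50. ] in present frame [ 282.5 -258.4  -50. ]
```

Request:
carry_out:
  plan:
    - [[0,0,-25],[0,0,0],1]
    - [[0,0,-24],[0,0,0],1]
    - [[0,0,0],[0,0,0],1]
    - [[35.3,-32.3,0],[0,0,0],1]
    - [[35.3,-32.3,0],[0,0,0],1]
    - [[35.3,-32.3,0],[0,0,0],1]
    - [[35.3,-32.3,0],[0,0,0],1]
    - [[35.3,-32.3,0],[0,0,0],1]
    - [[35.3,-32.3,0],[0,0,0],1]
    - [[35.3,-32.3,0],[0,0,0],1]
    - [[35.3,-32.3,0],[0,0,0],1]

```text
time_s: 29.5
eef_pos: [574.6, 290.2, 57.0]
orientation: [[0.907, 0.421, -0.002], [0.421, -0.907, -0.001], [-0.002, 0.0, -1.0]]
ft_force: [-0.9, 0.3, -1.9]
gripper_width: 0.357
finger_force: 25.0
```

Request:
carry_out:
  plan:
    - [[0,0,0],[0,0,-0.15],1]
    - [[0,0,0],[0,0,-0.15],1]
    - [[0,0,0],[0,0,-0.15],1]
    - [[0,0,0],[0,0,-0.15],1]
    - [[0,0,0],[0,0,-0.15],1]
    - [[0,0,0],[0,0,-0.15],1]
    - [[0,0,0],[0,0,0],1]
    - [[0,0,0],[0,0,0],1]

```text
time_s: 30.5
eef_pos: [574.4, 288.8, 58.1]
orientation: [[0.237, 0.971, -0.001], [0.971, -0.237, -0.0], [-0.001, -0.001, -1.0]]
ft_force: [-0.1, -0.6, -1.6]
gripper_width: 0.361
finger_force: 25.0
```

```bash
python3 - <<'E'
from bench import r
from m import *
i=r.get_image("wrist");print("holder",near(i,577,299,12,2,95))
E
python3 go.py 574.8 289 15.5 76.5
```

```text
holder (np.int64(8649), array([577.8, 300.9, 141.8,  62.2,  76.3]), np.float64(12.2))
t 30.55 pos [574.5 288.8  58.4] phi 76.3 tilt [-0.001 -0.    -1.   ] w 0.358 F [-0.5  0.6 -1.5] q6 37.1
turn -0.003 shift in turned frame [ 0.3  0.2 42.9] in present frame [ 0.3  0.2 42.9]
```

Request:
carry_out:
  plan:
    - [[1.5,0.4,20],[0,0,0],1]
    - [[0,0,13],[0,0,0],1]
    - [[0,0,6],[0,0,0],1]
    - [[0,0,2],[0,0,0],1]
    - [[0,0,1.5],[0,0,0],1]
    - [[0,0,0.5],[0,0,0],1]
    - [[0,0,0],[0,0,0],1]
    - [[0,0,0],[0,0,0],1]

```text
time_s: 31.55
eef_pos: [575.5, 290.3, 16.3]
orientation: [[0.234, 0.972, 0.0], [0.972, -0.234, 0.0], [0.0, 0.0, -1.0]]
ft_force: [0.1, 0.5, -2.6]
gripper_width: 0.362
finger_force: 25.0
```

Request:
carry_out:
  plan:
    - [[0,0,0.6],[0,0,0],1]
    - [[0,0,0.4],[0,0,0],1]
    - [[0,0,0],[0,0,0],1]

```text
time_s: 31.92
eef_pos: [575.5, 290.3, 16.1]
orientation: [[0.234, 0.972, 0.0], [0.972, -0.234, 0.0], [0.0, 0.0, -1.0]]
ft_force: [-4.4, -2.7, 8.6]
gripper_width: 0.358
finger_force: 25.0
```

Seated. Release, rise, back off toward the robot, and check everything.

Request:
carry_out:
  plan:
    - [[0,0,0],[0,0,0],0.5]
    - [[0,0,0],[0,0,0],0]
    - [[0,0,0],[0,0,0],0]
    - [[0,0,0],[0,0,0],0]
    - [[0,0,-40],[0,0,0],0]
    - [[0,0,-50],[0,0,0],0]
    - [[0,0,-50],[0,0,0],0]
    - [[0,-50,-30],[0,0,0],0]
    - [[0,-50,-30],[0,0,0],0]
    - [[0,0,0],[0,0,0],0]
    - [[0,0,0],[0,0,0],0]
    - [[0,0,0],[0,0,0],0]

```text
time_s: 33.42
eef_pos: [478.7, 313.1, 213.8]
orientation: [[0.235, 0.972, -0.002], [0.972, -0.235, -0.001], [-0.001, -0.001, -1.0]]
ft_force: [0.0, -0.9, -0.6]
gripper_width: 0.999
finger_force: 0.0
```

```bash
python3 - <<'E'
from bench import r
from m import *
w=r.get_image("wrist");print("wrist red",near(w,575,290,30,4,60))
i=r.get_image("top");cv2.imwrite("pics/end.png",i["color"][:,:,::-1])
for n,x,y,h in(("cream",613.5,100.5,30),("green",609,-273.5,30),("black",615.3,-92.6,30),("red",575.2,290.2,30),("bhalf",454,359,24),("rhalf",452,-352,24)):
    try: print(n,near(i,x,y,h,5,60))
    except Exception as e: print(n,"not seen")
E
```

```text
wrist red (np.int64(4003), array([575.2, 289.5,  89.9,  34.4,  76.7]), np.float64(30.2))
cream (np.int64(471), array([612.6,  98.2,  88.3,  34.5, -77.1]), np.float64(30.1))
green (np.int64(468), array([ 607.9, -275.8,   90.6,   33.9,  -72.4]), np.float64(30.5))
black (np.int64(478), array([615.1, -94.1,  88.1,  34.6,  86.9]), np.float64(30.2))
red (np.int64(501), array([574.4, 287.4,  89.7,  33.9,  76.8]), np.float64(29.9))
bhalf (np.int64(142), array([453.5, 352.6,  49.7,  20.3,  23.9]), np.float64(23.5))
rhalf (np.int64(244), array([ 451.9, -354. ,   48.4,   35.1,    7.8]), np.float64(24.5))
```

View pics/end.png

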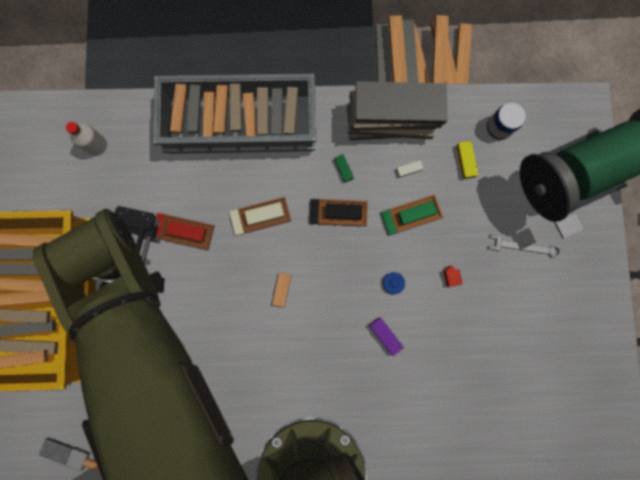

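The end view shows red (183,231), cream (265,212), black (340,212) and green (418,211), each in the holder with its own tab colour. The red half (453,276) has not moved. The black half at (156,282) is partly hidden by the arm, but nothing came near it.

```bash
python3 -c "
from bench import r
print(r.finish_job())"
```

```text
the job is handed in; nothing more can be done
None
```

All four whole stones were set down flat in the holders of their own colour, each measured within about 2 mm of the tray centre; the red half had not moved, the black half was partly hidden by the arm in the last view but never approached, and the job was handed in at about 33.5 s (no verdict was returned).

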